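# Clear the oblong paddle board from the butcher's block to the draining rack

## Task

Two thin wooden paddle boards lie flat on the butcher's block. Slide the oblong one along the block until most of its handle sticks out over the block's left edge, then pinch it by the overhanging handle and lay it flat on the wire draining rack, its blade roughly over the middle, setting it down gently and not dropping it. Leave the round board where it lies.

Things in the scene. Friction and masses are not known exactly. Their poses are not given: they have to be found in the camera images.
- board_mid (a point): Oblong paddle board, light wood, 90 g, loose, flat on the block. Point: centre of its blade, half-way up. Blade 90 (x) by 140 (y) by 8 mm. Flat handle from the middle of one short side along +y: 30 wide, 80 long, 4 mm thick, flush with the underside; its centre is 110 mm along +y, 2 mm below the point. At the start it points to the robot's left, its end 10 to 50 mm short of the edge. z is up.
- block_edge (a point): Middle of the upper left edge of the butcher's block: fixed, dark wood, 280 (x) by 300 (y) by 50 mm high. The point is level with its top; +y points out over this edge, square to it (roughly the robot's left); the top extends 300 mm back along -y and 140 mm either way along x. Beyond the edge is free space down to the worktop.
- rack_mid (a point): Centre of the top of the wire draining rack: fixed, steel, left of the block, 206 (x) by 156 (y) by 50 mm high, bars 6 mm thick, 20 mm apart, running along y. The point is level with the bars' tops; +y points roughly to the robot's left. Free space all round it down to the worktop.
- round_mid (a point): Round paddle board, to be left alone: same wood, loose, flat on the block beside the oblong one (either may be the nearer to the robot). Point: centre of its disc (100 mm across, 8 mm thick), half-way up; its handle, 26 mm wide and 4 mm thick, points along +y and ends 130 mm from the point.
Things that resemble listed ones, but are neither listed nor needed, are in the scene too. Leave any red look-alike of the part that bears board_mid alone.

How it is judged (in metres and radians):
On the way, in this order (a step that is already met when the one before it is completed fails the run):
1. The oblong board, still lying flat on the block, has been slid until at least half of its handle sticks out over the left edge (y of board_mid in the frame of block_edge above -0.108 m and z of board_mid in the frame of block_edge between 0 and 0.009 m and angle between board_mid's own z axis and vertical below 0.08 rad and contact force between board and block above 0.1 N), for 0.2 s.
2. The oblong board is held in the fingers, lifted off the block (contact force between board and the fingers above 1 N and contact force between board and block below 0.05 N and z of board_mid in the frame of block_edge above 0.012 m), for 0.2 s.
At the end, for the whole second after the job is handed in: The oblong board lies at rest, right side up and flat (within 6 degrees) on the rack's bars, the centre of its blade within 40 mm of the rack's centre, and the round board is within 25 mm of where it started (horizontal distance between board_mid and rack_mid below 0.04 m and z of board_mid in the frame of rack_mid between 0 and 0.012 m and angle between board_mid's own z axis and vertical below 0.1 rad and linear speed of board below 0.02 m/s and distance of round_mid from where it was at the start of the episode below 0.025 m); the robot touches nothing.
It fails at once if The oblong board is dropped or thrown (falling free faster than 0.6 m/s, about 20 mm of drop) (linear speed of board above 0.6 m/s and contact force between board and anything else below 0.05 N).
It fails at once if The round board is moved more than 25 mm (distance of round_mid from where it was at the start of the episode above 0.025 m).
It also fails if it takes over 58 s, if anything falls off the work surface, if the arm or the gripper's body presses on something with over 40 N, if the wrist force passes 120 N, or if a joint passes its speed limit or range.

## Robot

A 7-joint arm with a two-finger parallel gripper is mounted at the origin on the work surface. World frame = base frame: x ahead of the robot, y to its left, z up, the work surface at z = 0. Lengths are in mm, angles in rad, forces in N, time in s.
With the tool pointing down it reaches from about 400 to 875 mm from the base axis. Payload 4.4 kg.
Tool frame: the origin (TCP) lies at the very end of the fingers, on their centre line; the grasp point (between the pads) lies 19 mm behind it; z points along the fingers, x is the direction in which the jaws open and shut, and the axes are right-handed (so a half turn about z gives the same grasp; the last joint's range is limited). The gripper opens to 85 mm and grips with 20 to 120 N. Pads are 22 mm wide; open, the fingers measure 114 mm over their backs; the gripper's body (76 mm by 85 mm) begins 54 mm behind the grasp point. The pads swing forward as they close: fully open they stand 13 mm farther back than shut.
Start: joints at [-1.291, 0.628, 0.038, 1.517, -0.027, 0.996, -0.02], TCP at [220.294, 611.546, 231.313] pointing down, gripper open.
Joint ranges: [-3.06, 3.06], [-0.37, 2.12], [-1.25, 1.32], [0.18, 2.47], [-1.1, 4.24], [0.23, 1.98], [-2.94, 2.94]. Speed limits (rad/s): [2.57, 2.57, 3.14, 3.14, 3.14, 3.14, 3.14].

## Interface

Orientations are given as [roll, pitch, yaw] about the fixed x, y, z axes, in that order (R = Rz(yaw) Ry(pitch) Rx(roll)).
In Python, from cell import ctrl, get_image, job, models gives the robot as it stands.
- The arm moves only by the tool move_arm, never from a script. Its argument "moves" is a list that holds one entry, the list of rows, each a list of 6 numbers: the shift along the tool's x, y, z in m, then the turn, a rotation vector about the tool's x, y, z in rad. A call has 1 to 20 rows; each row is the pose to reach, as a shift and turn from the pose commanded when the call began, along the tool's axes at that moment; what a row does not reach only later rows make up. A row lasts 1/8 s, in which the tool goes at most 62.5 mm and 10.7 degrees, less where a joint would pass 70% of its speed; a pose out of reach is approached as far as the arm can. A call with a gripper value outside its range is refused whole. "jaw" is the opening, from 0 (shut) to 1 (fully open), set as the call begins (left out, the last holds). The fingers move at their own pace and stop on an object; the grip force is fixed at half the most. Time passes only in rows, so rows that repeat a pose let the fingers close. It gives the time, the measured TCP pose, the force and the opening at its end, in the units of the state.
- ctrl.read_state(): the state, without advancing time (a new reading comes with each control period).
- get_image(name): name is "side" or "top"; returns a dict with "color" (400x640x3 uint8, blue, green, red), "fov_y" (degrees; the focal length in pixels is half the picture's height over the tangent of half this angle, whatever the lens; pixels are square), "cx", "cy" (the principal point, pixels), "k1" (the pictures are not rectified: a ray, as slopes to the right and down, at radius r is drawn at 1 + k1 r^2 times it, then the intrinsics apply), "origin" and "orientation" of the camera in the world. Camera axes: x right, y up, looking along -z (the intrinsics and any distortion apply to the point x, -y, -z); pixel columns grow to the right and rows downward; lengths in mm; the calibration is good to about 2 mm. A picture is of the moment at which its call begins. There is no depth.
- job.finish_job(): hands the job in, once; it reports no verdict.
Trained networks look in the newest picture that a camera, given by its name, has taken for a name from the list of things; names that differ only in an ending like _2 or _b are one class to them, and where a whole thing is asked for, a point or a joint stands for the part that bears it (a point fixed in the world has none). Each returns a list of dicts, best first, with "score" (0 to 1); they miss things now and then, are a little off and sometimes report something else, mostly with a low value. They report only what shows in the picture. A call takes as long as a camera call. They do not tell look-alikes from the thing itself.
- models.cut_out(camera, thing): "pixels" (400x640 bool, what is visible of it) and "uv" ([column, row] in pixels, amid what is visible of it).
- models.place_of(camera, thing): "uv" ([column, row] in pixels: a listed point, or the origin of a listed thing).
The state is a dict: "clock": time; "qpos": joint angles; "qd": joint speeds; "tau": joint torques, N m; "eef_pos": TCP position; "tool_rot": TCP orientation; "force": force on the tool from outside, world axes, zero at the start; "torque": the same for the moment, N m; "width": finger opening in mm.
Only numpy, scipy, OpenCV 4.12 (cv2) and the standard library are available. Lean on these libraries where they do the work, as an engineer would, in place of code of your own. Each camera call takes 0.05 s, during which the arm holds its last target.

## Working session

There is one attempt and no reset: what is moved stays moved. The work goes in short steps, Python scripts to look and compute and a tool call to move; the robot and the scene stay as the last step left them, time stands still between calls to the robot, and variables do not carry over. Pictures are saved under pics/ and viewed, and the job is handed in when it is done.

Besides the shell and the picture viewer there is one more tool, called after "Emit:" as name([rows], argument=value, ...), one row to a line, values as JSON. move_arm: Moves the arm, as the interface text tells. Its arguments: {"type":"object","properties":{"moves":{"type":"array","items":{"type":"array","items":{"type":"array","items":{"type":"number"}}}},"jaw":{"type":"number"}},"required":["moves"]}

```bash
ls; mkdir -p pics; cat > h.py <<'E'
import numpy as np, cv2
from cell import ctrl,get_image,job,models
from scipy.spatial.transform import Rotation as R
def cam(im):
    o=im["orientation"]; o=np.array(o,float)
    M=o if o.shape==(3,3) else R.from_euler('xyz',o).as_matrix()
    f=200/np.tan(np.radians(im["fov_y"])/2)
    return f,M,np.array(im["origin"],float)
def ray(im,uv):
    f,M,c=cam(im)
    K=np.array([[f,0,im["cx"]],[0,f,im["cy"]],[0,0,1]])
    xd=np.array([(uv[0]-im["cx"])/f,(uv[1]-im["cy"])/f]); x=xd.copy()
    for _ in range(30): x=xd/(1+im["k1"]*(x@x))
    return c,M@np.array([x[0],-x[1],-1])
def onz(im,uv,z):
    c,d=ray(im,uv); return c+d*(z-c[2])/d[2]
def proj(im,p):
    f,M,c=cam(im); q=M.T@(np.array(p)-c); x=np.array([q[0],-q[1]])/-q[2]
    x=x*(1+im["k1"]*(x@x)); return x*f+[im["cx"],im["cy"]]
E
python3 - <<'E'
from h import *
for n in("top","side"):
    im=get_image(n); cv2.imwrite(f"pics/{n}0.png",im["color"])
    print(n,{k:v for k,v in im.items() if k!="color"})
    for t in("board_mid","block_edge","rack_mid","round_mid"):
        for r in models.place_of(n,t)[:3]:
            z={"board_mid":54,"round_mid":54}.get(t,50)
            print(t,r["score"],np.round(r["uv"],1),onz(im,r["uv"],z).round(1))
print(ctrl.read_state())
E
```

```text
pics
top {'fov_y': 50.808225097096766, 'cx': 322.25479680217484, 'cy': 197.31697503568142, 'k1': 0.009468804120960982, 'origin': array([ 225.92069697,  -87.05457389, 1279.92976628]), 'orientation': array([ 0.19352557,  0.01454452, -1.58198341])}
board_mid 0.95 [345.9 183.7] [ 506.8 -142.9   54. ]
board_mid 0.77 [250.7 248.2] [318.7 137.6  54. ]
board_mid 0.71 [443.8 162.6] [ 567.4 -437.7   54. ]
block_edge 0.93 [283.8 161.4] [579.7  43.4  50. ]
rack_mid 0.72 [201.3 161.9] [581.9 294.2  50. ]
round_mid 0.67 [343.5 141.4] [ 638.9 -138.5   54. ]
side {'fov_y': 49.74010084629684, 'cx': 312.4068264785409, 'cy': 201.06746562245678, 'k1': -0.06879979263672761, 'origin': array([ 229.47672223, -670.28165037,  820.39009013]), 'orientation': array([ 0.6963007 , -0.01306295, -0.35501492])}
board_mid 0.89 [341.  215.2] [ 507.9 -133.7   54. ]
board_mid 0.63 [439.9 344.7] [ 562.7 -474.8   54. ]
board_mid 0.62 [230.8 164.6] [311.4 106.6  54. ]
rack_mid 0.95 [304.9 101.5] [573.  289.9  50. ]
round_mid 0.63 [395.1 199.4] [ 645.3 -133.4   54. ]
{'clock': 0.5, 'qpos': array([-1.29077616,  0.62842525,  0.03845419,  1.51746431, -0.02700309,
        0.99628525, -0.02000843]), 'qd': array([-2.42531431e-03, -3.56021417e-04,  4.71174716e-04, -3.78404588e-04,
        8.13425512e-04, -1.02634067e-03, -2.35442582e-05]), 'tau': array([-1.14423205e-03, -5.62807488e+01,  1.22421484e+00, -1.93607032e+01,
        1.08829522e-02,  2.81547145e-03, -1.52230047e-06]), 'eef_pos': array([220.27259692, 611.51750693, 231.27558453]), 'tool_rot': array([-3.14153025e+00,  6.63283386e-05,  1.22497665e+00]), 'force': array([-0.19376448,  0.02739168,  0.53179697]), 'torque': array([-0.00293394, -0.05023947, -0.03318528]), 'width': 85.17177737106958}
```

View pics/top0.png

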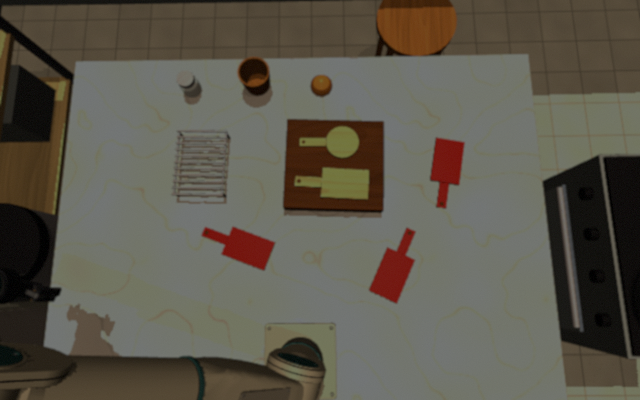

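View pics/side0.png

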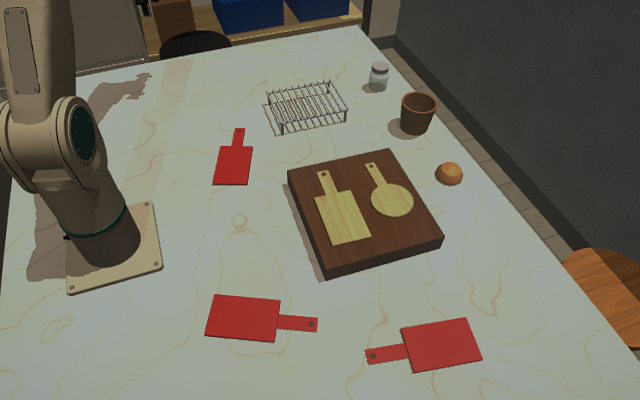

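The top view shows the oblong board's blade at about (345,184), with its handle tip at column 294. The block's left edge is near column 286, the rack is around (202,166), and the round board is at (343,141). There are three red decoys on the worktop. Next I'll measure the poses more accurately.

```bash
cat > fit.py <<'E'
from h import *
from scipy.optimize import least_squares
def loc(p,c,yaw): 
    a=np.array([np.cos(yaw),np.sin(yaw)]);b=np.array([-a[1],a[0]])
    return np.c_[(p-c)@a,(p-c)@b]
def maskpts(im,m,z):
    v,u=np.nonzero(m); return np.array([onz(im,(a,b),z)[:2] for a,b in zip(u,v)])
def fit_board(im,m,zt=58,x0=None):
    # model moments + orientation: render-based fit with soft mask via distance
    p=maskpts(im,m,zt); c=p.mean(0); w,V=np.linalg.eigh(np.cov((p-c).T)); d=V[:,1]
    if d[1]<0:d=-d
    yaw0=np.arctan2(-d[0],d[1]) if x0 is None else x0[2]
    # handle area is 2400 of 15000
    b=np.array([-np.sin(yaw0),np.cos(yaw0)]); c0=c-b*17.6 if x0 is None else x0[:2]
    target=cv2.GaussianBlur(m.astype(np.float32),(0,0),1.5)
    def ren(x):
        big=np.zeros((400*8,640*8),np.uint8)
        a=np.array([np.cos(x[2]),np.sin(x[2])]);b=np.array([-a[1],a[0]])
        for (x1,x2,y1,y2,zz) in((-45,45,-70,70,zt),(-15,15,70,150,zt-4),(-15,15,68,72,zt-4)):
            q=[proj(im,[*(x[:2]+a*i+b*j),zz]) for i,j in((x1,y1),(x2,y1),(x2,y2),(x1,y2))]
            cv2.fillPoly(big,[np.round((np.array(q)+.5)*8*16).astype(np.int32)],255,shift=4)
        s=cv2.resize(big,(640,400),interpolation=cv2.INTER_AREA)/255.
        return cv2.GaussianBlur(s.astype(np.float32),(0,0),1.5)
    from scipy.optimize import minimize
    f=lambda y:float(((ren([y[0],y[1],y[2]/100])-target)**2).sum())
    r=minimize(f,[c0[0],c0[1],yaw0*100],method="Nelder-Mead",options=dict(initial_simplex=[[c0[0],c0[1],yaw0*100],[c0[0]+6,c0[1],yaw0*100],[c0[0],c0[1]+6,yaw0*100],[c0[0],c0[1],yaw0*100+6]],maxiter=150))
    return np.array([r.x[0],r.x[1],r.x[2]/100]),r.fun,m.sum()
def wood(im):
    h=cv2.cvtColor(im["color"],cv2.COLOR_BGR2HSV); return h
def best(im,n,t,near):
    for r in models.cut_out(n,t):
        if np.hypot(*(np.array(r["uv"])-near))<25: return r
E
python3 - <<'E'
from fit import *
for n,nr in(("top",(343,184)),("side",(341,215))):
    im=get_image(n)
    r=best(im,n,"board_mid",nr); print(n,r["score"],r["uv"])
    print("board",fit_board(im,r["pixels"]))
    g=(im["color"]); h=cv2.cvtColor(g,cv2.COLOR_BGR2HSV)
    print(h[160,295],h[205,300],h[60,100])
    for t in("block_edge","rack_mid","round_mid"):
        for r in models.cut_out(n,t)[:2]:
            m=r["pixels"]; v,u=np.nonzero(m)
            q=cv2.convexHull(np.c_[u,v].astype(np.int32)); q=cv2.approxPolyDP(q,4,True)[:,0]
            print(t,r["score"],m.sum())
            if t!="round_mid":
              for a in q: print("  ",a,onz(im,a,50).round(0)[:2])
E
```

```text
top 0.85 [338.1, 185.7]
board (array([ 5.07654716e+02, -1.39026086e+02, -7.60115978e-02]), np.float64(2.815284013748169), np.int64(1669))
[ 11 207  64] [ 12 203  68] [19 53 92]
block_edge 0.76 6392
   [383 210] [ 427. -251.]
   [284 209] [433.  42.]
   [287 120] [712.  34.]
   [383 121] [ 704. -261.]
rack_mid 0.97 1409
   [227 131] [679. 219.]
   [226 197] [472. 216.]
   [173 195] [481. 375.]
   [178 130] [685. 371.]
round_mid 0.89 1080Traceback (most recent call last):
  File "<stdin>", line 4, in <module>
TypeError: 'NoneType' object is not subscriptable
```

```bash
python3 - <<'E'
from h import *
im=get_image("top"); cv2.imwrite("pics/t1.png",cv2.resize(im["color"][105:225,160:400],None,fx=3.3,fy=3.3,interpolation=cv2.INTER_CUBIC))
im=get_image("side"); cv2.imwrite("pics/s1.png",cv2.resize(im["color"][65:290,240:460],None,fx=2.6,fy=2.6,interpolation=cv2.INTER_CUBIC))
E
```

```text
(no output)
```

View pics/t1.png

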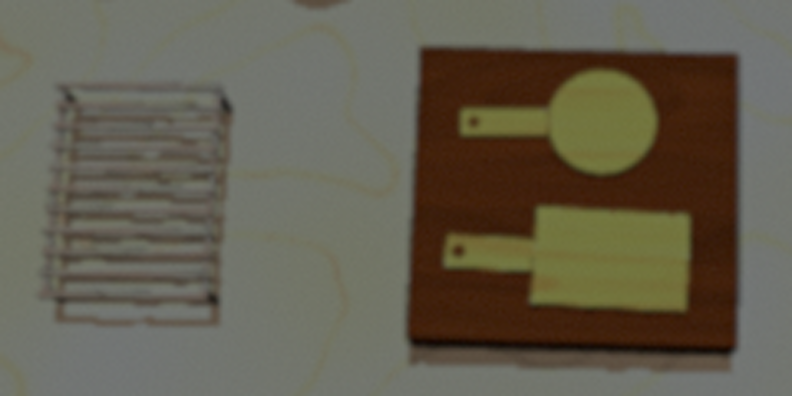

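View pics/s1.png

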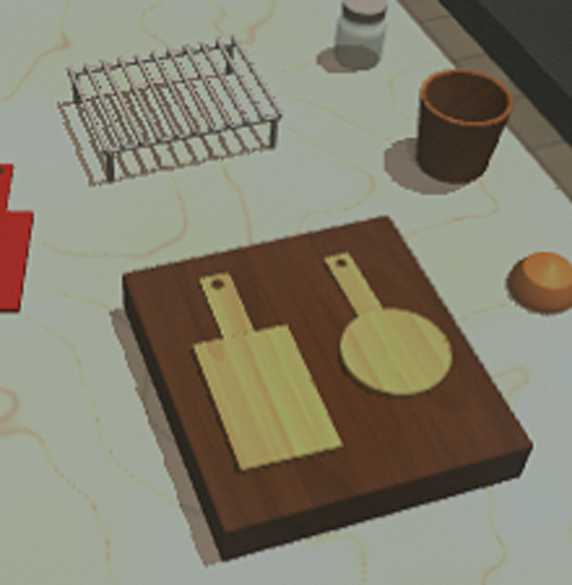

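```bash
python3 - <<'E'
from fit import *
im=get_image("side")
for n,q in(("rack",[(70,68),(235,40),(280,117),(110,152)]),("block",[(123,275),(388,216),(532,447),(222,530)])):
    P=np.array([onz(im,(240+(a+.5)/2.6-.5,65+(b+.5)/2.6-.5),50)[:2] for a,b in q]); print(n,P.round(0).tolist(),P.mean(0))
for r in models.cut_out("side","board_mid"): print(r["uv"],r["score"],r["pixels"].sum())
h=cv2.cvtColor(im["color"],cv2.COLOR_BGR2HSV)
m=cv2.inRange(h,(18,60,110),(35,255,255)); n,l,s,c=cv2.connectedComponentsWithStats(m)
k=l[215,341]; m=(l==k); print(m.sum()); print("board side",fit_board(im,m))
im=get_image("top")
for n,q in(("rack",[(60,88),(225,88),(215,298),(60,298)]),("block",[(420,47),(739,55),(735,350),(408,343)])):
    P=np.array([onz(im,(160+(a+.5)/3.3-.5,105+(b+.5)/3.3-.5),50)[:2] for a,b in q]); print(n,P.round(0).tolist(),P.mean(0))
for t in("round_mid","rack_mid","block_edge"):
  for nm in("top","side"):
    im=get_image(nm)
    for r in models.place_of(nm,t)[:1]: print(t,nm,r["score"],onz(im,r["uv"],50).round(1))
E
```

```text
rack [[483.0, 377.0], [682.0, 365.0], [674.0, 214.0], [481.0, 220.0]] [580.08738548 293.94162498]
block [[438.0, 44.0], [714.0, 33.0], [701.0, -264.0], [424.0, -249.0]] [ 569.34546546 -108.88626485]
[432.9, 347.1] 0.94 3782
[340.8, 212.8] 0.89 2279
[249.4, 319.6] 0.76 3462
[232.9, 164.1] 0.65 1543
2254
board side (array([ 5.07022457e+02, -1.38622715e+02, -6.93211891e-02]), np.float64(4.112504005432129), np.int64(2254))
rack [[681.0, 371.0], [678.0, 217.0], [478.0, 219.0], [480.0, 360.0]] [579.4864592  291.75120806]
block [[716.0, 35.0], [703.0, -263.0], [424.0, -249.0], [435.0, 44.0]] [ 569.43136466 -108.36524472]
round_mid top 0.59 [ 644.4 -135.1   50. ]
round_mid side 0.8 [ 637.1 -125.    50. ]
rack_mid top 0.57 [587.1 300.9  50. ]
rack_mid side 0.94 [575.8 299.5  50. ]
block_edge top 0.56 [583.   51.7  50. ]
block_edge side 0.96 [577.7  40.3  50. ]
```

```bash
cat > plan.py <<'E'
from h import *
def rel(target,yaw,p=None,rv=None):
    s=ctrl.read_state(); p=s["eef_pos"] if p is None else p
    T=R.from_euler('xyz',s["tool_rot"] if rv is None else rv); G=R.from_euler('xyz',[np.pi,0,yaw])
    return (T.inv().apply(np.array(target)-p)/1000).round(4),(T.inv()*G).as_rotvec().round(4)
E
python3 -c "
from plan import *
print(rel([500,200,231],-0.072))"
```

```text
(array([-2.924e-01,  4.026e-01,  3.000e-04]), array([-1.000e-04, -0.000e+00,  1.297e+00]))
```

Emit:
move_arm([
  [[-0.012, 0.016, 0, 0, 0, 0.05], [-0.035, 0.048, 0, 0, 0, 0.15], [-0.064, 0.089, 0, 0, 0, 0.28], [-0.094, 0.129, 0, 0, 0, 0.41], [-0.123, 0.169, 0, 0, 0, 0.54], [-0.152, 0.209, 0, 0, 0, 0.67], [-0.181, 0.25, 0, 0, 0, 0.8], [-0.211, 0.29, 0, 0, 0, 0.93], [-0.24, 0.33, 0, 0, 0, 1.06], [-0.264, 0.364, 0, 0, 0, 1.17], [-0.281, 0.387, 0, 0, 0, 1.25], [-0.2924, 0.4026, 0, 0, 0, 1.297], [-0.2924, 0.4026, 0, 0, 0, 1.297], [-0.2924, 0.4026, 0, 0, 0, 1.297]],
], jaw=0)

```text
clock: 3.45
eef_pos: [499.1, 201.1, 231.2]
tool_rot: [-3.141, 0.001, -0.07]
force: [-0.2, 0.1, -0.7]
width: 0.1
```

```bash
python3 -c "
from plan import *
s=ctrl.read_state();print(s)
print(rel([500.6,-231.5,110],-0.072),rel([500.6,-231.5,52.5],-0.072))"
```

```text
{'clock': 3.45, 'qpos': array([-0.71006859,  0.49634973,  0.40914818,  1.83824824, -0.25441757,
        0.85905358, -0.24756867]), 'qd': array([-0.01248251, -0.0004458 , -0.00711748, -0.00164566,  0.00029114,
       -0.00113681,  0.000295  ]), 'tau': array([ 8.72777067e-01, -4.47443533e+01,  5.25958166e+00, -1.69155657e+01,
        7.22698029e-02, -1.73455995e-02, -1.11400677e-03]), 'eef_pos': array([499.09365712, 201.12867052, 231.18006633]), 'tool_rot': array([-3.14079366e+00,  1.03087270e-03, -7.01446811e-02]), 'force': array([-0.15101109,  0.06366219, -0.66690882]), 'torque': array([ 0.01744525, -0.00350497,  0.03128848]), 'width': 0.09151678420028936}
(array([0.0319, 0.4316, 0.1208]), array([-0.0008,  0.001 ,  0.0019])) (array([0.032 , 0.4316, 0.1783]), array([-0.0008,  0.001 ,  0.0019]))
```

Emit:
move_arm([
  [[0.001, 0.015, 0, 0, 0, 0], [0.003, 0.045, 0, 0, 0, 0], [0.007, 0.09, 0.01, 0, 0, 0], [0.01, 0.135, 0.02, 0, 0, 0], [0.013, 0.18, 0.04, 0, 0, 0], [0.017, 0.225, 0.06, 0, 0, 0], [0.02, 0.27, 0.08, 0, 0, 0], [0.023, 0.315, 0.1, 0, 0, 0], [0.027, 0.36, 0.115, 0, 0, 0], [0.029, 0.4, 0.121, 0, 0, 0], [0.031, 0.42, 0.121, 0, 0, 0], [0.0316, 0.4304, 0.121, 0, 0, 0], [0.0316, 0.4304, 0.121, 0, 0, 0], [0.0316, 0.4304, 0.121, 0, 0, 0]],
])

```text
clock: 5.2
eef_pos: [500.9, -229.6, 110.5]
tool_rot: [-3.14, -0.0, -0.07]
force: [-0.3, 1.3, -0.7]
width: -0.1
```

```bash
python3 -c "
from plan import *
print(rel([500.6,-231.5,110],-0.072),rel([500.6,-231.5,52.5],-0.072))
im=get_image('side');cv2.imwrite('pics/s2.png',im['color'][60:340,200:600])"
```

```text
(array([-0.0002,  0.0019,  0.0005]), array([-0.0012, -0.0001,  0.0024])) (array([-0.0002,  0.002 ,  0.058 ]), array([-0.0012, -0.0001,  0.0024]))
```

View pics/s2.png

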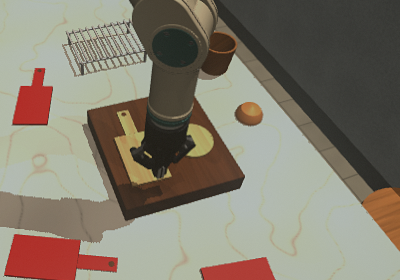

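The closed gripper hangs just behind the blade's rear end, at crop position (160,172). Next I lower it.

Emit:
move_arm([
  [[0, 0, 0.01, 0, 0, 0], [0, 0, 0.025, 0, 0, 0], [0, 0, 0.038, 0, 0, 0], [0, 0, 0.047, 0, 0, 0], [0, 0, 0.053, 0, 0, 0], [0, 0, 0.056, 0, 0, 0], [0, 0, 0.0575, 0, 0, 0], [0, 0, 0.0575, 0, 0, 0], [0, 0, 0.0575, 0, 0, 0]],
])

```text
clock: 6.38
eef_pos: [500.7, -231.7, 53.1]
tool_rot: [3.141, -0.001, -0.072]
force: [-0.5, 0.3, -0.6]
width: 0.2
```

```bash
python3 -c "
from plan import *
im=get_image('side');cv2.imwrite('pics/s3.png',cv2.resize(im['color'][150:300,270:450],None,fx=4,fy=4))
print(ctrl.read_state())"
```

```text
{'clock': 6.425, 'qpos': array([ 0.23555736,  0.76480946,  0.22823365,  1.93580629, -0.34741725,
        0.47825636,  0.64052167]), 'qd': array([ 0.00062073,  0.00099134, -0.00103921, -0.0008264 ,  0.00029996,
       -0.00022969, -0.00021945]), 'tau': array([ 1.00320362e-02, -5.27758348e+01,  4.18605387e+00, -9.98926789e+00,
        6.26335313e-03, -1.51849663e-04,  2.64071517e-06]), 'eef_pos': array([ 500.70081913, -231.62885133,   53.07216764]), 'tool_rot': array([ 3.14144799e+00, -5.32217379e-04, -7.20402521e-02]), 'force': array([-0.41212806, -0.14654842, -0.63417193]), 'torque': array([-0.0086791 , -0.01245297,  0.01416511]), 'width': 0.2897147749960072}
```

View pics/s3.png

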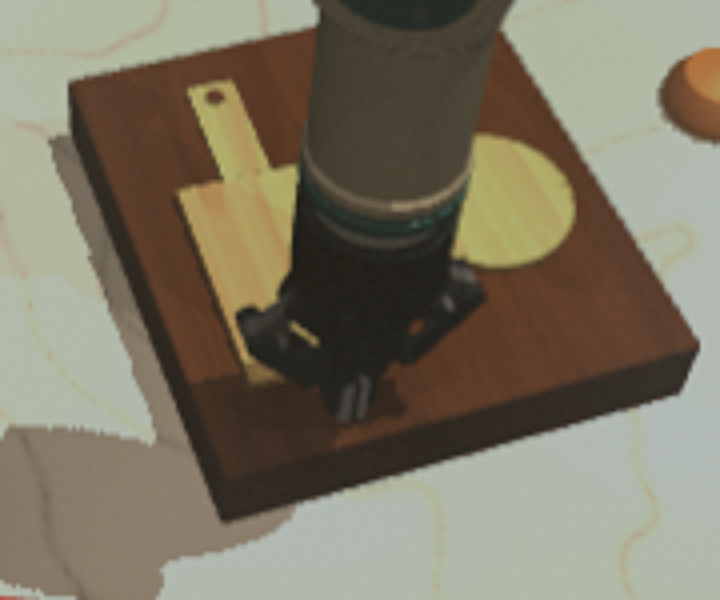

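Emit:
move_arm([
  [[0, -0.004, 0, 0, 0, 0], [0, -0.008, 0, 0, 0, 0], [0, -0.013, 0, 0, 0, 0], [0, -0.018, 0, 0, 0, 0], [0, -0.023, 0, 0, 0, 0], [0, -0.028, 0, 0, 0, 0], [0, -0.033, 0, 0, 0, 0], [0, -0.038, 0, 0, 0, 0], [0, -0.043, 0, 0, 0, 0], [0, -0.048, 0, 0, 0, 0], [0, -0.053, 0, 0, 0, 0], [0, -0.058, 0, 0, 0, 0], [0, -0.063, 0, 0, 0, 0], [0, -0.068, 0, 0, 0, 0], [0, -0.072, 0, 0, 0, 0], [0, -0.076, 0, 0, 0, 0], [0, -0.078, 0, 0, 0, 0], [0, -0.08, 0, 0, 0, 0]],
])

```text
clock: 8.68
eef_pos: [506.2, -151.7, 52.8]
tool_rot: [3.142, 0.0, -0.072]
force: [-0.5, -1.1, 0.1]
width: 0.4
```

```bash
python3 -c "
from plan import *
im=get_image('side');cv2.imwrite('pics/s4.png',cv2.resize(im['color'][100:300,260:450],None,fx=3,fy=3))
im=get_image('top');cv2.imwrite('pics/t4.png',cv2.resize(im['color'][105:225,160:400],None,fx=3,fy=3))
"
```

```text
(no output)
```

View pics/s4.png

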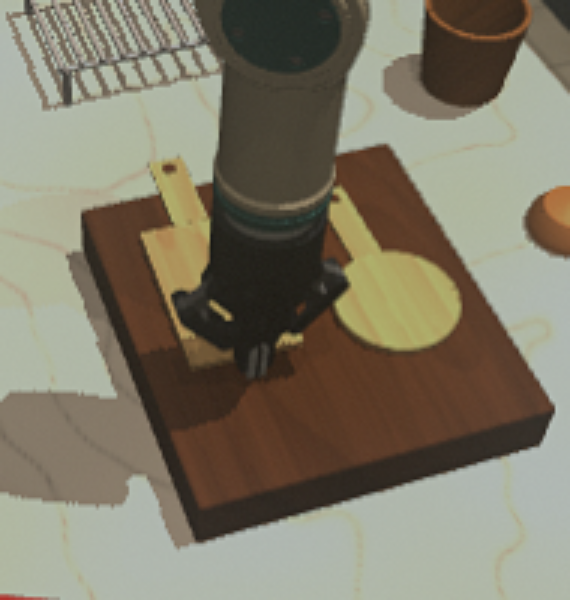

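View pics/t4.png

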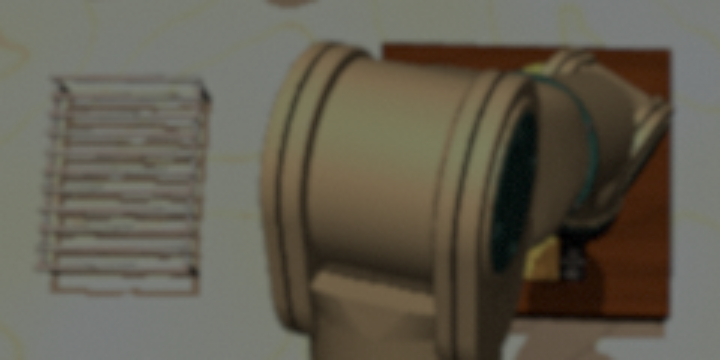

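The board is sliding straight, and its handle tip, at crop position (170,160) in the side view, now passes the edge. I'll push on.

Emit:
move_arm([
  [[0, -0.005, 0, 0, 0, 0], [0, -0.01, 0, 0, 0, 0], [0, -0.015, 0, 0, 0, 0], [0, -0.02, 0, 0, 0, 0], [0, -0.025, 0, 0, 0, 0], [0, -0.03, 0, 0, 0, 0], [0, -0.035, 0, 0, 0, 0], [0, -0.039, 0, 0, 0, 0], [0, -0.041, 0, 0, 0, 0], [0, -0.042, 0, 0, 0, 0], [0, -0.042, 0, 0, 0, 0], [0, -0.042, 0, 0, 0, 0], [0, -0.035, 0, 0, 0, 0], [0, -0.022, 0, 0, 0, 0], [0, -0.015, -0.01, 0, 0, 0], [0, -0.015, -0.04, 0, 0, 0], [0, -0.015, -0.08, 0, 0, 0], [0, -0.015, -0.11, 0, 0, 0], [0, -0.015, -0.13, 0, 0, 0]],
])

```text
clock: 11.15
eef_pos: [507.7, -137.7, 185.1]
tool_rot: [3.141, -0.002, -0.073]
force: [0.0, 1.0, 0.2]
width: -0.1
```

```bash
python3 -c "
from fit import *
im=get_image('side');cv2.imwrite('pics/s5.png',cv2.resize(im['color'][100:300,260:450],None,fx=3,fy=3))
for r in models.cut_out('side','board_mid'): print(r['uv'],r['score'],r['pixels'].sum())
for r in models.place_of('side','board_mid'): print(r['uv'],r['score'],onz(im,r['uv'],54))
"
```

```text
[251.6, 319.9] 0.97 3553
[432.6, 348.7] 0.95 3925
[324.7, 176.6] 0.91 1803
[233.3, 162.3] 0.58 1570
[441.2, 345.2] 0.68 [ 564.42444709 -476.53202183   54.        ]
[329.1, 183.0] 0.64 [518.9954982  -33.46969832  54.        ]
[243.2, 315.9] 0.64 [ 238.90715469 -295.28250471   54.        ]
```

View pics/s5.png

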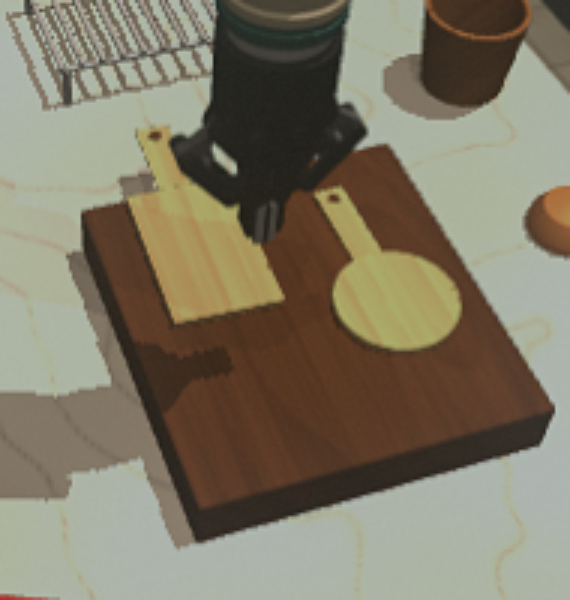

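Emit:
move_arm([
  [[0, -0.015, 0, 0, 0, 0], [0, -0.045, 0, 0, 0, 0], [0, -0.085, 0, 0, 0, 0], [0, -0.125, 0, 0, 0, 0], [0, -0.165, 0, 0, 0, 0], [0, -0.195, 0, 0, 0, 0], [0.001, -0.209, 0, 0, 0, 0], [0.001, -0.209, 0, 0, 0, 0], [0.001, -0.209, 0, 0, 0, 0]],
], jaw=0.8)

```text
clock: 12.42
eef_pos: [523.1, 70.0, 182.6]
tool_rot: [3.141, 0.0, -0.074]
force: [-0.4, -0.3, 0.6]
width: 68.2
```

```bash
python3 -c "
from fit import *
from plan import rel
im=get_image('side');cv2.imwrite('pics/s6.png',cv2.resize(im['color'][80:280,240:450],None,fx=3,fy=3))
for r in models.cut_out('side','board_mid'):
  print(r['uv'],r['score'],r['pixels'].sum())
  if np.hypot(r['uv'][0]-325,r['uv'][1]-177)<25:
    print(fit_board(im,r['pixels']))
h=cv2.cvtColor(im['color'],cv2.COLOR_BGR2HSV)
m=cv2.inRange(h,(15,60,100),(38,255,255)); n,l,s,c=cv2.connectedComponentsWithStats(m)
m=l==l[183,327]; print(m.sum(),fit_board(im,m)); cv2.imwrite('pics/m6.png',cv2.resize(m[80:280,240:450]*np.uint8(255),None,fx=3,fy=3))
print(ctrl.read_state()['eef_pos'],ctrl.read_state()['width'])
"
```

```text
[249.4, 318.6] 0.87 3490
[326.1, 179.8] 0.82 1928
(array([ 5.13221488e+02, -3.51175061e+01, -7.66956449e-02]), np.float64(4.968202114105225), np.int64(1928))
[232.4, 164.4] 0.72 1537
[434.6, 347.8] 0.6 3867
1893 (array([ 5.14712065e+02, -3.12412936e+01, -7.12952676e-02]), np.float64(2.608717918395996), np.int64(1893))
[523.27853396  69.92746259 182.80531997] 68.57400987247193
```

View pics/s6.png

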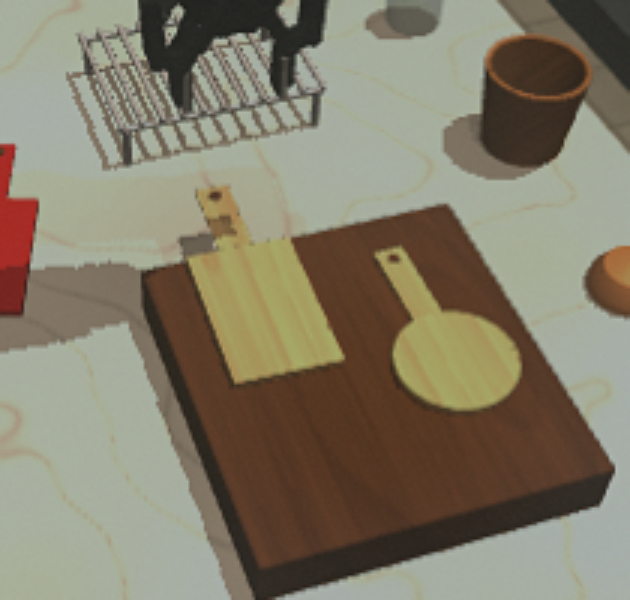

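View pics/m6.png

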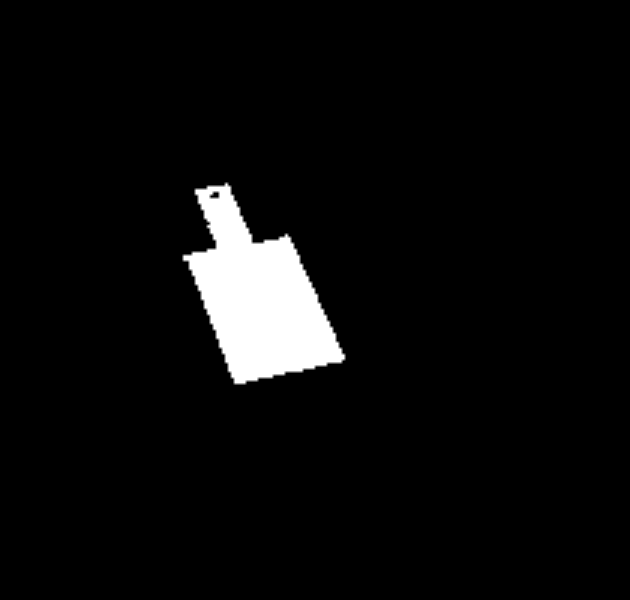

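The board now sits at about (514.7, −31.2) with its handle well over the edge, and the round board hasn't moved. I'll descend onto the handle.

Emit:
move_arm([
  [[-0.001, -0.001, 0.01, 0, 0, 0], [-0.001, -0.001, 0.03, 0, 0, 0], [-0.001, -0.001, 0.055, 0, 0, 0], [-0.001, -0.001, 0.08, 0, 0, 0], [-0.001, -0.001, 0.1, 0, 0, 0], [-0.001, -0.001, 0.12, 0, 0, 0], [-0.001, -0.001, 0.135, 0, 0, 0], [-0.001, -0.001, 0.147, 0, 0, 0], [-0.001, -0.001, 0.152, 0, 0, 0], [-0.001, -0.001, 0.152, 0, 0, 0], [-0.001, -0.001, 0.152, 0, 0, 0]],
])

```text
clock: 13.9
eef_pos: [522.9, 72.7, 31.3]
tool_rot: [-3.141, -0.001, -0.072]
force: [0.2, -0.5, -0.3]
width: 68.3
```

```bash
python3 -c "
from fit import *
im=get_image('side');cv2.imwrite('pics/s7.png',cv2.resize(im['color'][80:280,240:450],None,fx=3,fy=3))
print(ctrl.read_state())"
```

```text
{'clock': 13.95, 'qpos': array([-0.34192463,  0.78595858,  0.23072124,  2.00758052, -0.43509798,
        0.3939017 ,  0.15584877]), 'qd': array([-9.07354445e-05, -1.12770174e-03, -8.60785258e-05,  2.16261259e-03,
       -2.04960746e-03, -8.32715341e-04,  5.04485962e-04]), 'tau': array([ 4.42791323e-02, -5.16011345e+01,  4.19754133e+00, -8.01627159e+00,
        5.67216834e-03,  1.12823363e-03, -1.78167516e-04]), 'eef_pos': array([522.85146166,  72.70569995,  31.31702432]), 'tool_rot': array([-3.14136010e+00, -1.00532722e-03, -7.19980143e-02]), 'force': array([-0.47191423,  1.06547313,  0.97238911]), 'torque': array([-0.02445656,  0.08323132,  0.06500806]), 'width': 68.49616369833224}
```

View pics/s7.png

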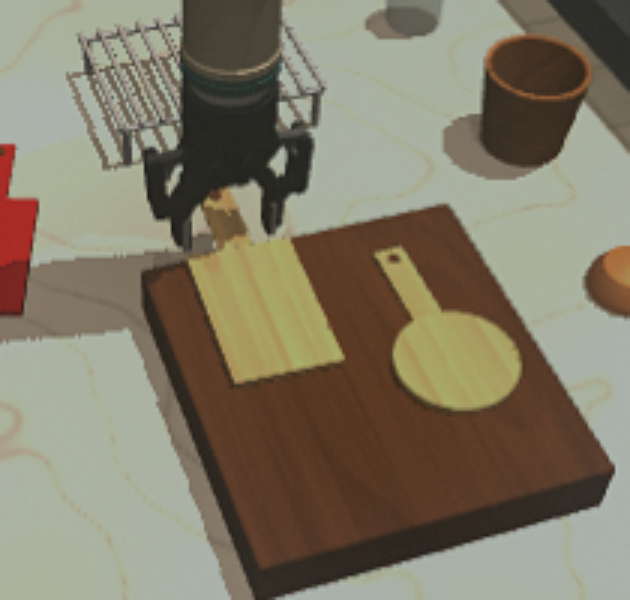

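The fingers straddle the handle at crop position (225,225). Closing now.

Emit:
move_arm([
  [[0, 0, 0, 0, 0, 0], [0, 0, 0, 0, 0, 0], [0, 0, 0, 0, 0, 0], [0, 0, 0, 0, 0, 0], [0, 0, 0, 0, 0, 0], [0, 0, 0, 0, 0, 0], [0, 0, 0, 0, 0, 0], [0, 0, 0, 0, 0, 0]],
], jaw=0)

```text
clock: 14.95
eef_pos: [522.6, 72.7, 30.9]
tool_rot: [-3.141, -0.0, -0.072]
force: [-0.0, 1.5, 5.2]
width: 28.3
```

Emit:
move_arm([
  [[0, 0, -0.001, 0, 0, 0], [0, 0, -0.003, 0, 0, 0], [0, 0, -0.006, 0, 0, 0], [0, 0, -0.01, 0, 0, 0], [0, 0, -0.014, 0, 0, 0], [0, 0, -0.018, 0, 0, 0], [0, 0, -0.022, 0, 0, 0], [0, 0, -0.025, 0, 0, 0], [0, 0, -0.025, 0, 0, 0], [0, 0, -0.025, 0, 0, 0]],
])

```text
clock: 16.2
eef_pos: [522.3, 72.7, 55.7]
tool_rot: [-3.142, 0.0, -0.072]
force: [-0.4, -0.2, -0.9]
width: 28.0
```

```bash
python3 -c "
from fit import *
im=get_image('side');cv2.imwrite('pics/s8.png',cv2.resize(im['color'][80:280,240:450],None,fx=3,fy=3))
print(ctrl.read_state()['force'],ctrl.read_state()['width'])"
```

```text
[ 0.27310592  0.74490459 -1.80480102] 28.111653773041574
```

View pics/s8.png

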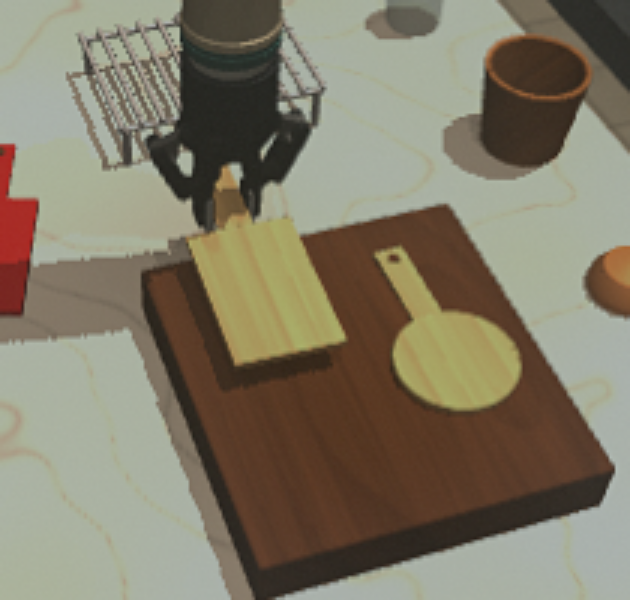

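The board is lifted clear, with a shadow under the blade. I'll check the droop.

```bash
python3 -c "
from fit import *
from scipy.optimize import minimize
im=get_image('side')
h=cv2.cvtColor(im['color'],cv2.COLOR_BGR2HSV)
m=cv2.inRange(h,(15,60,100),(38,255,255)); n,l,s,c=cv2.connectedComponentsWithStats(m)
m=(l==l[178,327])
c0=np.array([514.7,-31.2]);a=np.array([np.cos(-.071),np.sin(-.071)]);b=np.array([-a[1],a[0]])
T=cv2.GaussianBlur(m[:,:].astype(np.float32),(0,0),1.)
sel=np.zeros((400,640),bool); v0=int(proj(im,[*(c0+b*50),79])[1]); sel[v0:]=1
def f(x):
  big=np.zeros((3200,5120),np.uint8)
  q=[proj(im,[*(c0+a*(i+x[2])+b*(j+x[3])),58+x[0]+x[1]*(104-j)]) for i,j in((-45,-70),(45,-70),(45,70),(-45,70))]
  cv2.fillPoly(big,[np.round((np.array(q)+.5)*128).astype(np.int32)],255,shift=4)
  s=cv2.GaussianBlur((cv2.resize(big,(640,400),interpolation=cv2.INTER_AREA)/255.).astype(np.float32),(0,0),1.)
  return float((((s-T)**2)[sel]).sum())
for d in(0,2,4):
  for t in(-.1,-.05,0,.05):
    print(d,t,minimize(lambda y:f([25-t*0,t,y[0],y[1]]),[0,0],method='Nelder-Mead',options=dict(maxiter=30)).fun if d==0 else f([25,t,0,d-2]))
"
```

```text
0 -0.1 124.11473083496094
0 -0.05 22.501646041870117
0 0 13.484919548034668
0 0.05 110.14423370361328
2 -0.1 124.11473083496094
2 -0.05 22.501646041870117
2 0 13.484919548034668
2 0.05 110.14423370361328
4 -0.1 100.8135986328125
4 -0.05 9.890110969543457
4 0 29.97418785095215
4 0.05 136.5927734375
```

Droop is about 1°. Now raise and carry.

Emit:
move_arm([
  [[0, 0, -0.005, 0, 0, 0], [0, 0, -0.015, 0, 0, 0], [0, 0, -0.027, 0, 0, 0], [0.001, -0.006, -0.038, 0, 0, 0], [0.002, -0.016, -0.046, 0, 0, 0], [0.004, -0.032, -0.05, 0, 0, 0], [0.007, -0.052, -0.05, 0, 0, 0], [0.009, -0.074, -0.05, 0, 0, 0], [0.012, -0.098, -0.05, 0, 0, 0], [0.016, -0.122, -0.05, 0, 0, 0], [0.019, -0.146, -0.05, 0, 0, 0], [0.022, -0.17, -0.05, 0, 0, 0], [0.025, -0.194, -0.05, 0, 0, 0], [0.028, -0.218, -0.05, 0, 0, 0], [0.031, -0.242, -0.05, 0, 0, 0], [0.034, -0.266, -0.05, 0, 0, 0], [0.037, -0.288, -0.05, 0, 0, 0], [0.039, -0.307, -0.05, 0, 0, 0], [0.041, -0.32, -0.05, 0, 0, 0], [0.042, -0.328, -0.05, 0, 0, 0]],
])

```text
clock: 18.8
eef_pos: [587.6, 397.9, 105.4]
tool_rot: [3.141, 0.0, -0.071]
force: [0.2, -0.1, -1.1]
width: 28.5
```

```bash
python3 -c "
from fit import *
im=get_image('side');cv2.imwrite('pics/s9.png',cv2.resize(im['color'][20:200,220:400],None,fx=3.3,fy=3.3))
im=get_image('top');cv2.imwrite('pics/t9.png',cv2.resize(im['color'][105:225,130:370],None,fx=3,fy=3))
print(ctrl.read_state()['eef_pos'],ctrl.read_state()['force'],ctrl.read_state()['width'])"
```

```text
[587.68362955 397.75661047 105.4983471 ] [-0.30724323 -0.2196486  -0.19284417] 28.25978986167037
```

View pics/s9.png

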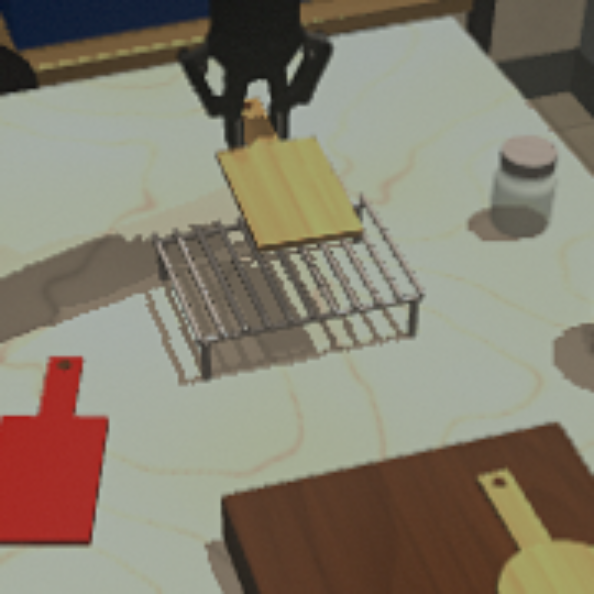

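View pics/t9.png

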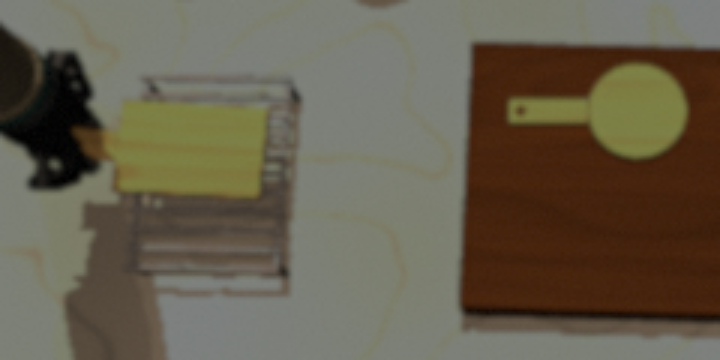

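The board hangs over the rack, held level, and the top view is consistent with it being on target once parallax is allowed for. Lowering in stages.

Emit:
move_arm([
  [[0, 0, 0.005, 0, 0, 0], [0, 0, 0.015, 0, 0, 0], [0, 0, 0.027, 0, 0, 0], [0, 0, 0.039, 0, 0, 0], [0, 0, 0.05, 0, 0, 0], [0, 0, 0.058, 0, 0, 0], [0, 0, 0.063, 0, 0, 0], [0, 0, 0.066, 0, 0, 0], [0, 0, 0.066, 0, 0, 0]],
])

```text
clock: 20.02
eef_pos: [588.0, 396.8, 39.8]
tool_rot: [-3.142, -0.0, -0.072]
force: [0.1, -0.3, -1.4]
width: 28.3
```

```bash
python3 -c "
from fit import *
im=get_image('side');cv2.imwrite('pics/s10.png',cv2.resize(im['color'][20:200,220:400],None,fx=3.3,fy=3.3))
im=get_image('top');cv2.imwrite('pics/t10.png',cv2.resize(im['color'][105:225,130:370],None,fx=3,fy=3))
for n in('side','top'):
  im=get_image(n)
  h=cv2.cvtColor(im['color'],cv2.COLOR_BGR2HSV)
  for r in models.place_of(n,'board_mid'): print(n,r['score'],onz(im,r['uv'],62).round(0))
print(ctrl.read_state()['eef_pos'],ctrl.read_state()['force'],ctrl.read_state()['width'])"
```

```text
side 0.92 [583. 302.  62.]
side 0.84 [ 565. -474.   62.]
side 0.83 [316. 102.  62.]
side 0.56 [ 234. -298.   62.]
top 0.78 [ 569. -442.   62.]
top 0.75 [ 240. -272.   62.]
top 0.74 [314. 139.  62.]
top 0.66 [579. 297.  62.]
[588.07748825 396.87891308  40.1020258 ] [-0.27508663 -0.01963753 -0.60371106] 27.822409097000488
```

View pics/s10.png

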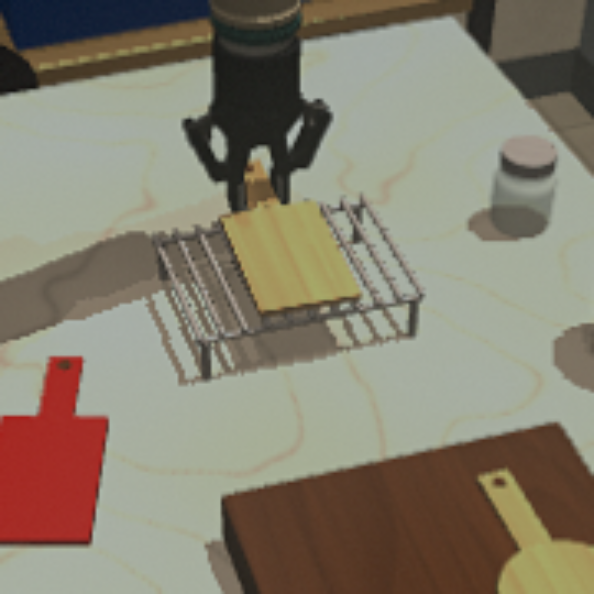

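View pics/t10.png

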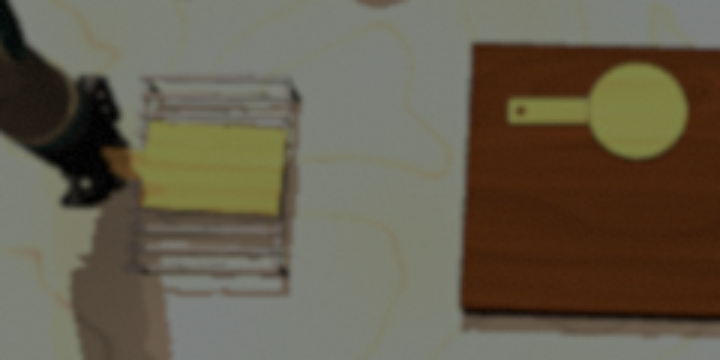

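The board is centred over the rack, about 9 mm up. I'll set it down slowly.

Emit:
move_arm([
  [[0, 0, 0.001, 0, 0, 0], [0, 0, 0.002, 0, 0, 0], [0, 0, 0.003, 0, 0, 0], [0, 0, 0.004, 0, 0, 0], [0, 0, 0.005, 0, 0, 0], [0, 0, 0.006, 0, 0, 0], [0, 0, 0.007, 0, 0, 0], [0, 0, 0.0075, 0, 0, 0], [0, 0, 0.008, 0, 0, 0], [0, 0, 0.0085, 0, 0, 0], [0, 0, 0.009, 0, 0, 0], [0, 0, 0.009, 0, 0, 0], [0, 0, 0.009, 0, 0, 0]],
])

```text
clock: 21.95
eef_pos: [588.0, 396.8, 31.1]
tool_rot: [-3.141, -0.0, -0.072]
force: [-0.9, -0.2, 2.9]
width: 28.3
```

```bash
python3 -c "
from fit import *
im=get_image('side');cv2.imwrite('pics/s11.png',cv2.resize(im['color'][60:140,250:370],None,fx=6,fy=6))
print(ctrl.read_state()['eef_pos'],ctrl.read_state()['force'],ctrl.read_state()['torque'])"
```

```text
[588.01602047 396.79678763  31.12159683] [-1.84224018 -0.44986329  3.53976393] [-0.04332382  0.21644633 -0.00755775]
```

View pics/s11.png

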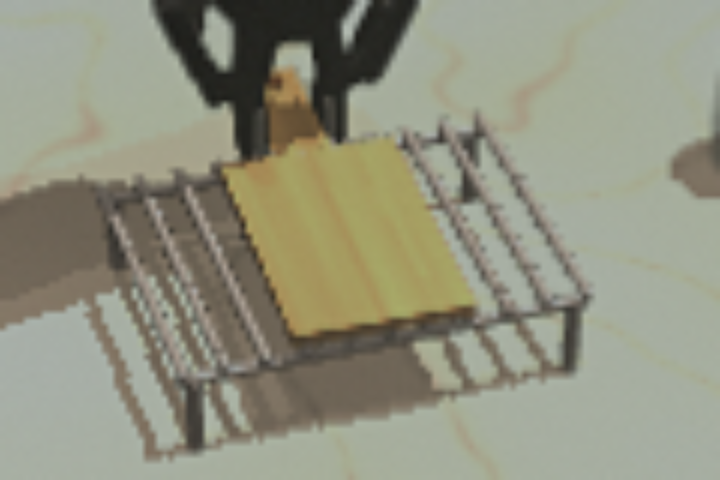

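The blade rests on the bars, with 3–4 N of upward contact force. Now open, then retreat straight up.

Emit:
move_arm([
  [[0, 0, 0, 0, 0, 0], [0, 0, 0, 0, 0, 0], [0, 0, 0, 0, 0, 0], [0, 0, 0, 0, 0, 0], [0, 0, 0, 0, 0, 0], [0, 0, 0, 0, 0, 0], [0, 0, 0, 0, 0, 0]],
], jaw=0.8)

```text
clock: 22.88
eef_pos: [587.9, 396.7, 30.8]
tool_rot: [3.142, 0.0, -0.072]
force: [0.2, -0.2, 0.2]
width: 68.2
```

Emit:
move_arm([
  [[0, 0, -0.004, 0, 0, 0], [0, 0, -0.012, 0, 0, 0], [0, 0, -0.025, 0, 0, 0], [0, 0, -0.045, 0, 0, 0], [0, 0, -0.07, 0, 0, 0], [0, 0, -0.1, 0, 0, 0], [0, 0, -0.13, 0, 0, 0], [0, -0.02, -0.15, 0, 0, 0], [0, -0.05, -0.15, 0, 0, 0], [0, -0.08, -0.15, 0, 0, 0], [0, -0.1, -0.15, 0, 0, 0], [0, -0.1, -0.15, 0, 0, 0], [0, -0.1, -0.15, 0, 0, 0]],
])

```text
clock: 24.5
eef_pos: [595.6, 495.0, 181.6]
tool_rot: [3.141, -0.001, -0.073]
force: [0.1, -1.0, -0.4]
width: 68.3
```

```bash
python3 -c "
from fit import *
im=get_image('side');cv2.imwrite('pics/s12.png',cv2.resize(im['color'][50:270,220:460],None,fx=3,fy=2.7))
h=cv2.cvtColor(im['color'],cv2.COLOR_BGR2HSV)
m=cv2.inRange(h,(15,60,100),(38,255,255)); n,l,s,c=cv2.connectedComponentsWithStats(m)
k=max((i for i in range(1,n) if abs(c[i][0]-308)<20 and abs(c[i][1]-100)<20),key=lambda i:s[i][4]); m=l==k
print(m.sum(),fit_board(im,m))
for n,t in(('side','board_mid'),('side','round_mid'),('top','round_mid')):
  im=get_image(n)
  for r in models.place_of(n,t)[:2]: print(n,t,r['score'],r['uv'],onz(im,r['uv'],54).round(0))
print(ctrl.read_state()['eef_pos'],ctrl.read_state()['force'])"
```

```text
1066 (array([ 5.80125027e+02,  2.91736636e+02, -6.72404356e-02]), np.float64(0.9525668025016785), np.int64(1066))
side board_mid 0.96 [308.5, 93.7] [594. 317.  54.]
side board_mid 0.89 [231.6, 165.4] [313. 103.  54.]
side round_mid 0.85 [392.7, 195.9] [ 645. -122.   54.]
top round_mid 0.7 [341.9, 140.3] [ 642. -134.   54.]
[595.27097516 496.04615392 180.97287953] [-0.70000169  0.77643327 -0.76574891]
```

View pics/s12.png

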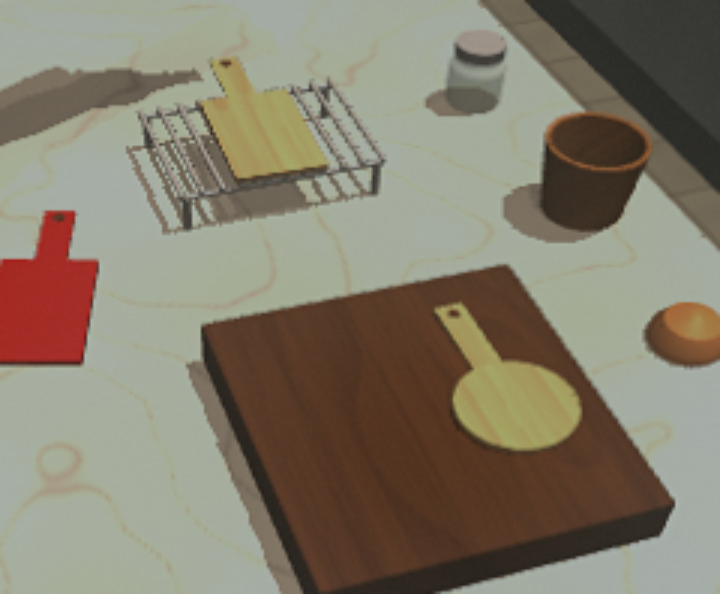

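The board lies flat on the rack at about (580, 292), the round board hasn't moved, and the arm is clear. Handing in.

```bash
python3 -c "
from cell import job; print(job.finish_job())"
```

```text
the job is handed in; nothing more can be done
None
```

The oblong board now lies flat on the draining rack, and the job was handed in at about 25 s of the 58 s allowed; no verdict was reported.

- **Slide:** I pushed the board about 108 mm with the closed fingertips until nearly all of its handle overhung the left edge.
- **Lift:** I pinched the handle from its sides with the tool pointing down. It held with about 1° of droop when I checked it after the first lift.
- **Placing:** I lowered it onto the bars until there was 3–4 N of upward contact force, then opened the fingers and backed away.

**Last checks:**
- **Oblong board:** a fit to the side picture puts the blade centre at about (580, 292). I measured the rack centre at about (580, 293), so they agree within a few millimetres.
- **Disagreement:** the network's point for the blade, about (594, 317), was some 28 mm off that fit. I trusted the fit because it matched the whole outline and the picture. Even the network's point is inside the 40 mm limit.
- **Round board:** its position and the pictures showed no movement beyond measuring scatter of a few millimetres.
- **Arm:** it was clear of everything at hand-in.

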